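# Open a mill of unknown thread hand for cleaning and hold its cap

## Task

Take the cap off the stainless steel mill in the front clamp, the one nearer to you: its lug thread may be ordinary or reverse and nothing on the outside tells which, so feel for the way it comes loose, trying both ways if need be, unscrew it fully and only then lift it off. Carry it, open side down, over the middle of the white ramekin and finish while holding it there, a few centimetres clear above the rim, so that a colleague can brush it out. Leave the ramekin and everything else on the counter where it stands.

Things in the scene. Friction and masses are not known exactly. Their poses are not given: they have to be found in the camera images.
- cradle: The mill clamp nearer to the robot, bolted down: a 110 x 110 x 10 mm steel plate with a rubber-lined clamp ring, 72 mm across, top 42 mm above the counter, thumbscrew to +x. It holds its mill rigidly upright. Origin: centre of the plate's underside, on the mill's axis; z up, never turned. A second, equal clamp with an equal mill stands behind it in the middle, x about 0.7.
- mouth (a point): Centre of the mouth of the mill in that clamp, 156 mm above the counter, hidden by the cap. The steel mill is round, 54 mm across, its shoulder 130 mm above the counter; above it a 34 mm neck with thread segments, 44 mm across.
- cap: The cap on that mill: steel, twelve-sided, 53 mm over the flats, 32 mm high, hollow, open below, about 90 g. Origin: on its axis at its lower rim, 132 mm above the counter when on; z up. At the start its x axis is parallel to the world's x (2 degrees of play); flats face every 30 degrees from there. Not tightened: it rests on the neck with 1.5 mm of side play. Lifting it 30 mm clears the neck.
- cap_top (a point): Centre of the cap's top face. The cap's three inner lugs sit under short thread segments. One way it turns easily and stays level; it lifts off when turned 47 to 62 degrees (0.82 to 1.09 rad), where a second stop is met. The other way it is blocked at once. Ordinary thread loosens counter-clockwise from above, reverse clockwise; which it is changes from start to start and is not visible.
- ramekin: Bone white ceramic ramekin, loose, 90 mm across, 45 mm high, mouth 80 mm across. Origin: centre of its underside, on the counter; z up. It may stand left or right of the clamp.
- back_cap: The equal cap on the mill in the back clamp (x about 0.7, y about 0), to be left alone. Origin at its lower rim, 132 mm above the counter.
- shaker: Cobalt glass salt shaker with steel top, 46 mm across, 88 mm high; bystander. Origin: centre of its underside.
- pour_cup: Copper pour cup with a loop handle, 70 mm across, 60 mm high; bystander. Origin: centre of its underside.
- jar: Amber glass jar with a steel lid, 60 mm across, 95 mm high; bystander. Origin: centre of its underside.
- brush: Flat pastry brush with a walnut handle, lying, 184 mm long, 12 mm high; bystander. Origin: on the counter, 105 mm from the handle's end; x towards the bristles.
Not all that is in view belongs to the job. What is shaped like the cap but purple is not meant.

How it is judged:
On the way, in this order (a step that is already met when the one before it is completed fails the run):
1. the cap has been unscrewed: turned at least 34 degrees (0.6 rad) one way while still seated on the neck (angle between the x axis of cap and the x axis of cradle, either way round above 0.6 rad and z of cap in the frame of cradle below 0.142 m and horizontal distance between cap and cradle below 0.006 m), for 0.05 s.
2. the cap has been lifted off the neck above the mill, in the fingers (z of cap in the frame of cradle above 0.16 m and contact force between the fingers and cap above 1 N), for 0.1 s.
At the end, for the whole second after the job is handed in: The fingers hold the cap still, open side down (tilt under 20 degrees), within 30 mm of the ramekin's axis, its rim at least 15 mm above the ramekin's rim (60 mm above the counter), not touching it; ramekin, back mill's cap and all bystanders are within 30 mm of their start (contact force between the fingers and cap above 2 N and horizontal distance between cap and ramekin below 0.03 m and height (world z) of cap above 0.06 m and angle between cap's own z axis and vertical below 0.35 rad and linear speed of cap below 0.03 m/s and contact force between cap and ramekin below 0.1 N and angle between ramekin's own z axis and vertical below 0.1 rad and distance of each of ramekin, back_cap, shaker, pour_cup, jar, brush from where it was at the start of the episode below 0.03 m); the arm keeps its last pose, push and grip.
It fails at once if the ramekin is shoved more than 30 mm or tipped (distance of ramekin from where it was at the start of the episode above 0.03 m or angle between ramekin's own z axis and vertical above 0.3 rad).
It fails at once if a bystander is moved more than 30 mm (the other mill's cap, the salt shaker, the pour cup, the jar, the brush) (distance of any of back_cap, shaker, pour_cup, jar, brush from where it was at the start of the episode above 0.03 m).
It also fails if it takes over 54 s, if anything falls off the work surface, if the arm or the gripper's body presses on something with over 40 N, if the wrist force passes 120 N, or if a joint passes its speed limit or range.

## Robot

A 6-joint arm with a two-finger parallel gripper is mounted at the origin on the work surface. World frame = base frame: x ahead of the robot, y to its left, z up, the work surface at z = 0. Lengths are in m, angles in rad, forces in N, time in s.
With the tool pointing down it reaches from about 0.275 to 0.875 m from the base axis. Payload 12.5 kg.
Tool frame: the origin (TCP) lies on the centre line of the jaws, within the pads' length; the fingertips stand r.finger_overhang ahead of it and the grasp point (between the pads) lies 3 mm ahead of it (r.finger_overhang is the distance from the TCP to the fingertips, in m); z points along the fingers, y is the line along which they close (so a half turn about z gives the same grasp; the last joint's range is limited). The gripper opens to 85 mm and grips with 20 to 120 N. Pads are 22 mm wide; open, the fingers measure 114 mm over their backs; the gripper's body (76 mm by 85 mm) begins 54 mm behind the grasp point. The pads swing forward as they close: fully open they stand 13 mm farther back than shut.
Start: joints at [-1.211, 0.351, 1.652, -0, 1.139, -0.085], TCP at [0.237, -0.496, 0.253] pointing down, gripper open.
Joint ranges: [-2.75, 2.75], [-0.79, 2.1], [0.01, 2.65], [-1.57, 4.71], [0.07, 3.14], [-2.87, 2.87]. Speed limits (rad/s): [2.22, 2.22, 2.79, 3.14, 3.14, 3.14].

## Interface

Orientations are given as a unit quaternion [x, y, z, w].
In Python, from cell import r, optics gives the robot as it stands. The module is installed in compiled form; this text tells all that it offers. Calls block until the motion is done:
- r.move_to(position, orientation): joint-space move of the TCP to a pose.
- r.move_linear(position, rot=None, vel=0.15): straight line of the TCP; rot=None keeps the orientation; vel is the mean speed in m/s.
- r.set_joints(angles): joint-space move.
- r.set_gripper(opening, squeeze=None): opening from 0.0 (shut) to 1.0 (fully open); squeeze is the grip in N (None keeps the last); returns when the fingers have stopped.
- r.sleep(seconds).
- r.inverse_kinematics(position, orientation): joint angles nearest the present ones, or None.
- optics.get_image(name): name is "scene" or "top" or "wrist"; returns a dict with "pixels" (400x640x3 uint8, red, green, blue), "depth" (400x640 float32, m along the optical axis (not along the pixel's ray), 0 where there is no reading), "fx", "fy", "cx", "cy" (pixels), "camera_from_world" (4x4, takes a point from world to camera coordinates); the wrist camera has in their place "mount" (4x4, takes a point from camera to tool coordinates, whose origin is the TCP and whose axes are the flange's). Camera axes: x right, y down, z forward; pixel columns grow to the right and rows downward; lengths in m; the calibration is good to about 2 mm. A picture is of the moment at which its call begins: read the wrist's pose just before it.
A pose or a line that the arm cannot do raises r.PlanningError and nothing moves.
- r.hand_in(): hands the job in; it is judged then, once.
Readings, each from a call of its own:
- r.current_t(): time.
- r.current_q(): joint angles.
- r.current_qvel(): joint speeds.
- r.current_effort(): joint torques, N m.
- r.current_tool_pos(): TCP position.
- r.current_ee_rot(): TCP orientation.
- r.current_contact_force(): force on the tool from outside, world axes, zero at the start.
- r.current_torque(): the same for the moment, N m.
- r.current_opening(): opening from 0.0 (shut) to 1.0 (fully open).
- r.current_finger_force(): force on a finger pad.
Only numpy, scipy, OpenCV 4.12 (cv2) and the standard library are available. Lean on these libraries where they do the work, as an engineer would, in place of code of your own. Each camera call takes 0.05 s, during which the arm holds its last target. There are 200 camera calls.

## Working session

There is one attempt and no reset: what is moved stays moved. The work goes in short steps, each a Python script; the robot and the scene stay as the last script left them, time stands still between calls to the robot, and variables do not carry over. Pictures are saved under pics/ and viewed, at most 10 in all, crops included, and the job is handed in when it is done.

```bash
mkdir -p pics; python3 - <<'E'
from cell import r,optics
import cv2,numpy as np
for n in("scene","top"):
    d=optics.get_image(n); cv2.imwrite(f"pics/{n}0.png",d["pixels"][...,::-1])
    np.savez(f"{n}0.npz",**d); print(n,d["fx"],d["camera_from_world"].round(3).tolist())
print(r.current_t(),r.finger_overhang,r.current_ee_rot(),r.current_contact_force())
E
```

```text
scene 505.3425046102207 [[0.893, 0.45, -0.011, -0.478], [0.334, -0.679, -0.653, -0.081], [-0.302, 0.58, -0.757, 1.494], [0.0, 0.0, 0.0, 1.0]]
top 414.1975190511335 [[0.012, -1.0, 0.009, 0.011], [-0.998, -0.013, -0.066, 0.537], [0.066, -0.008, -0.998, 1.076], [0.0, 0.0, 0.0, 1.0]]
0.1 0.022 [ 9.75369972e-01  2.20574598e-01 -7.69770596e-05 -5.07643569e-04] [0.38042264 0.73118931 0.23031659]
```

View pics/top0.png

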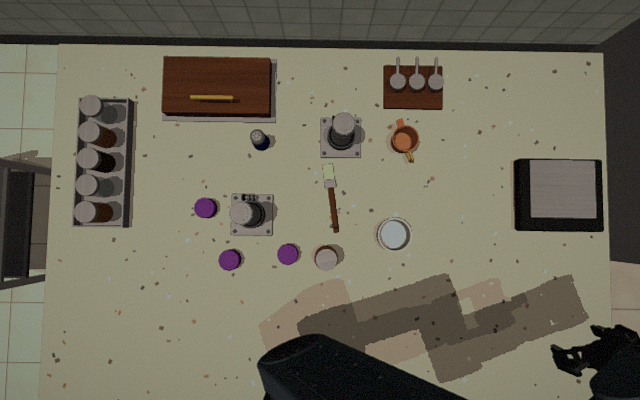

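View pics/scene0.png

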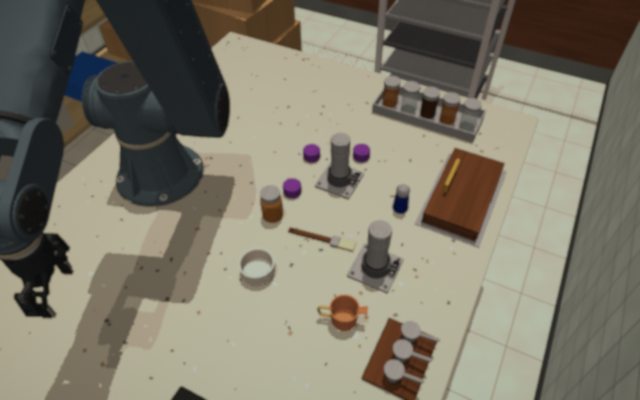

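The top view shows the front mill's cap at about (247,213) and the ramekin at (394,234). The purple caps are at (205,208), (230,260) and (288,254), the jar at (326,258), and the brush and back mill are further off. The scene view agrees with this. Next I'll measure with depth.

```bash
cat > h.py <<'E'
import numpy as np,cv2
from scipy.spatial.transform import Rotation as R
def cloud(d,T):  # T world_from_camera
    z=d["depth"];v,u=np.mgrid[:z.shape[0],:z.shape[1]]
    p=np.stack([(u-d["cx"])/d["fx"]*z,(v-d["cy"])/d["fy"]*z,z],-1)
    w=p@T[:3,:3].T+T[:3,3]; w[z==0]=np.nan; return w
def circ(w,c,rad,lo,hi):
    m=(np.hypot(w[...,0]-c[0],w[...,1]-c[1])<rad)&(w[...,2]>lo)&(w[...,2]<hi)
    q=w[m]
    (x,y),ra=cv2.minEnclosingCircle(q[:,:2].astype(np.float32))
    return len(q),np.round([x,y,ra],4),q.mean(0).round(4),np.round([q[:,2].min(),q[:,2].max()],4)
def down(yaw): # tool z down; tool y direction at angle yaw+90 mirrored
    return (R.from_euler('z',yaw)*R.from_euler('x',np.pi)).as_quat()
E
python3 - <<'E'
from h import *
for n in("top","scene"):
    d=dict(np.load(n+"0.npz")); w=cloud(d,np.linalg.inv(d["camera_from_world"]))
    if n=="top":
        a=w[213,246];b=w[234,394]; print(a,b)
    print(n,"cap",circ(w,a,.05,.158,.172),"ram rim",circ(w,b,.06,.035,.055),"ram all",circ(w,b,.06,.01,.06))
from cell import r
for y in range(-180,180,30):
    q=r.inverse_kinematics([a[0],a[1],.158],down(np.radians(y)))
    print(y,None if q is None else np.round(q,2))
E
```

```text
[0.48815301 0.19483477 0.16598777] [ 0.44116687 -0.17059278  0.00536661]
top cap (451, array([0.4893, 0.2086, 0.0276]), array([0.4891, 0.2078, 0.1651]), array([0.1593, 0.1705])) ram rim (276, array([ 0.4409, -0.1648,  0.0446]), array([ 0.4399, -0.1686,  0.0445]), array([0.0353, 0.0515])) ram all (443, array([ 0.4409, -0.1648,  0.0446]), array([ 0.4404, -0.1693,  0.0344]), array([0.01  , 0.0515]))
scene cap (233, array([0.4888, 0.2088, 0.0285]), array([0.4906, 0.2062, 0.1635]), array([0.1583, 0.1678])) ram rim (337, array([ 0.4407, -0.1633,  0.0461]), array([ 0.4396, -0.1621,  0.0422]), array([0.035 , 0.0503])) ram all (711, array([ 0.4421, -0.1637,  0.0465]), array([ 0.4406, -0.1635,  0.0315]), array([0.01  , 0.0503]))
-180 [ 0.29  0.43  1.8   0.    0.91 -1.28]
-150 [ 0.29  0.43  1.8   0.    0.91 -1.8 ]
-120 [ 0.29  0.43  1.8   0.    0.91 -2.33]
-90 [ 0.29  0.43  1.8  -0.    0.91 -2.85]
-60 None
-30 [ 0.29  0.43  1.8  -0.    0.91  2.39]
0 [ 0.29  0.43  1.8  -0.    0.91  1.86]
30 [ 0.29  0.43  1.8  -0.    0.91  1.34]
60 [ 0.29  0.43  1.8  -0.    0.91  0.81]
90 [ 0.29  0.43  1.8  -0.    0.91  0.29]
120 [ 0.29  0.43  1.8  -0.    0.91 -0.23]
150 [ 0.29  0.43  1.8   0.    0.91 -0.76]
```

```bash
python3 - <<'E'
from h import *
from cell import r,optics
r.move_to([.4888,.2082,.30],down(np.pi/2))
p=r.current_tool_pos();q=r.current_ee_rot()
d=optics.get_image("wrist"); cv2.imwrite("pics/w1.png",d["pixels"][...,::-1])
T=np.eye(4);T[:3,:3]=R.from_quat(q).as_matrix();T[:3,3]=p
w=cloud(d,T@d["mount"])
print(r.current_t(),p,r.current_q().round(3) if hasattr(r.current_q(),'round') else r.current_q(), d["mount"].round(3).tolist())
print(circ(w,[.4888,.2082],.045,.158,.172), r.current_torque(), r.current_contact_force())
E
```

```text
2.8 [0.48904466 0.2076203  0.29993921] [ 0.314  0.271  1.642 -0.     1.228  0.315] [[-0.001, -0.958, -0.286, 0.073], [1.0, -0.001, -0.0, 0.0], [-0.0, -0.286, 0.958, -0.121], [0.0, 0.0, 0.0, 1.0]]
(2801, array([0.4891, 0.208 , 0.0274]), array([0.489 , 0.2095, 0.1642]), array([0.158, 0.167])) [ 0.00067313 -0.04943445 -0.01271869] [-0.06702484  0.29238203 -0.6480497 ]
```

View pics/w1.png

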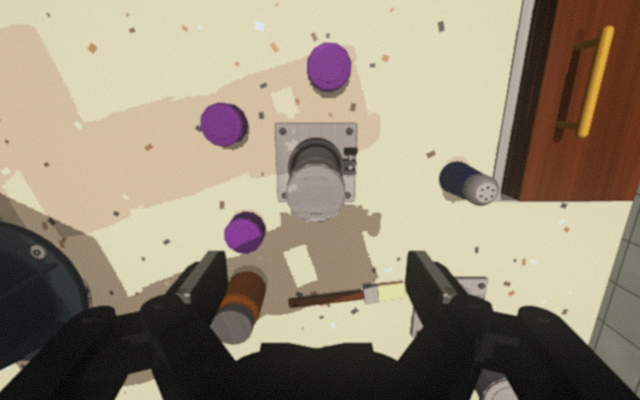

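The cap is centred between the fingers at (317,190), and the wrist fit confirms (0.489, 0.208) with its top at 0.164. I'll descend, grip and probe.

```bash
cat > probe.py <<'E'
from h import *
from cell import r
def st(l): print(l,round(r.current_t(),2),"op",round(r.current_opening(),3),"ff",np.round(r.current_finger_force(),1),"F",np.round(r.current_contact_force(),1),"M",np.round(r.current_torque(),2),"z",np.round(r.current_tool_pos(),4),flush=True)
def turn(deg,n):  # ccw from above positive
    for i in range(n):
        q=np.array(r.current_q()); q=q0.copy() if i==0 else qt.copy()
        q[5]-=np.radians(deg/n); qt=q; globals()['q0']=q; r.set_joints(q); st(f"{deg*(i+1)/n:.1f}")
E
python3 - <<'E'
import probe; from probe import *
r.move_linear([.489,.208,.158],vel=.1); st("down")
r.set_gripper(0.0,45); r.sleep(.2); st("grip")
probe.q0=np.array(r.current_q())
np.save("q0.npy",probe.q0)
turn(8,4)
E
```

```text
down 4.37 op 1.002 ff 0.0 F [-0.1  0.9  0.4] M [-0.08  0.01 -0.02] z [0.4893 0.2081 0.1585]
grip 4.97 op 0.614 ff 47.0 F [-1.4 -1.1  6.3] M [-0.09  0.36  0.05] z [0.4891 0.2081 0.1584]
2.0 5.22 op 0.608 ff 47.3 F [-0.5 -0.1  1.2] M [-0.05  0.1   0.  ] z [0.4891 0.208  0.1584]
4.0 5.47 op 0.614 ff 47.3 F [0.5 1.3 2.5] M [0.09 0.02 0.03] z [0.4892 0.2081 0.1585]
6.0 5.72 op 0.61 ff 47.2 F [0.1 1.7 0.5] M [ 0.12 -0.01 -0.02] z [0.4891 0.2081 0.1584]
8.0 5.97 op 0.609 ff 47.3 F [1.  1.1 2.3] M [ 0.1  -0.01 -0.01] z [0.4891 0.208  0.1584]
```

There is no resisting moment counter-clockwise, so the cap turns that way. I'll continue to about 54° and watch the moment.

```bash
python3 - <<'E'
import probe; from probe import *
probe.q0=np.load("q0.npy"); probe.q0[5]-=np.radians(8)
turn(46,6)
r.sleep(.2)
p=np.array(r.current_tool_pos())
r.move_linear(p+[0,0,.006],vel=.03); st("lift6")
E
```

```text
7.7 6.23 op 0.611 ff 47.3 F [-0.5 -0.7  3. ] M [-0.11  0.1   0.04] z [0.4891 0.208  0.1584]
15.3 6.49 op 0.609 ff 47.3 F [-0.  -0.5  2.7] M [-0.06 -0.05  0.03] z [0.4891 0.2079 0.1584]
23.0 6.75 op 0.614 ff 47.3 F [ 0.1 -1.2  3.5] M [-0.1   0.04 -0.02] z [0.4891 0.208  0.1584]
30.7 7.01 op 0.607 ff 47.4 F [-0.   0.4  2.8] M [-0.12  0.04 -0.03] z [0.4891 0.208  0.1584]
38.3 7.27 op 0.612 ff 47.4 F [-0.1  0.3  3. ] M [-0.07  0.06 -0.  ] z [0.4891 0.208  0.1584]
46.0 7.53 op 0.612 ff 47.4 F [-0.8 -0.9  3. ] M [-0.09  0.08  0.03] z [0.4891 0.208  0.1584]
lift6 8.07 op 0.614 ff 47.1 F [-0.2 -0.3 -0.2] M [0.   0.02 0.  ] z [0.4891 0.208  0.1645]
```

It lifts freely. Next I'll raise it, carry it over the ramekin and check.

```bash
python3 - <<'E'
from probe import *
from cell import optics
r.move_linear([.489,.208,.25],vel=.08); st("up")
r.move_linear([.441,-.164,.25],vel=.15); st("over")
d=optics.get_image("scene"); cv2.imwrite("pics/s2.png",d["pixels"][...,::-1])
w=cloud(d,np.linalg.inv(d["camera_from_world"]))
print("ram",circ(w,[.441,-.164],.06,.035,.055))
E
```

```text
up 9.29 op 0.609 ff 47.1 F [-0.2 -0.1 -1. ] M [-0.   -0.01  0.01] z [0.4888 0.2079 0.2495]
over 11.94 op 0.606 ff 47.1 F [ 0.1 -0.1 -1.6] M [ 0.01 -0.    0.03] z [ 0.4411 -0.1637  0.25  ]
ram (338, array([ 0.4406, -0.1647,  0.0461]), array([ 0.4399, -0.1619,  0.0423]), array([0.035, 0.051]))
```

View pics/s2.png

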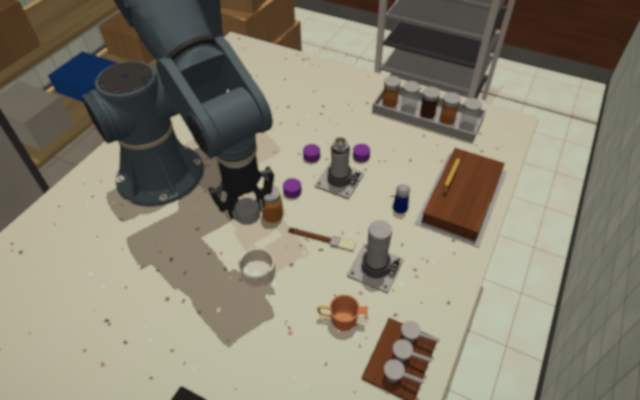

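The cap is in the fingers at (247,210), the front mill's neck is bare at (340,145), and the ramekin at (257,266) hasn't moved. The jar is about 0.16 m clear, so I'll lower and hand in.

```bash
python3 - <<'E'
from probe import *
from cell import optics
r.move_linear([.441,-.164,.114],vel=.1); r.sleep(.5); st("low")
d=optics.get_image("scene"); cv2.imwrite("pics/s3.png",d["pixels"][150:330,150:400,::-1].repeat(2,0).repeat(2,1))
E
```

```text
low 14.0 op 0.612 ff 47.1 F [-0.2  0.9 -1. ] M [ 0.06  0.04 -0.03] z [ 0.441 -0.164  0.114]
```

View pics/s3.png

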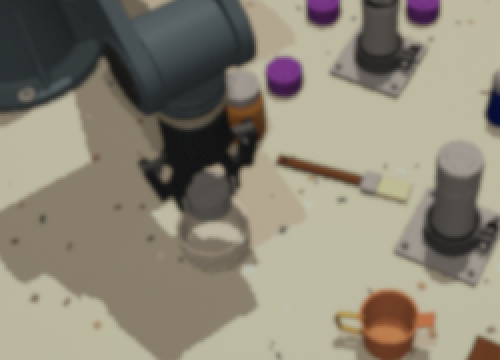

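The cap, at crop pixel (208,195), hangs level just above the ramekin at (213,238) without touching it.

```bash
python3 -c "
from cell import r
print(r.hand_in())"
```

```text
the job is handed in; nothing more can be done
None
```

I unscrewed the cap counter-clockwise (ordinary thread), lifted it off and handed the job in with it held level, its rim about 4 cm above the ramekin's rim; the hand-in returned no verdict.

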